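Fit the readout's battery pack and click its slide cover shut

ROBOT

A 6-joint arm with a two-finger parallel gripper is mounted at the origin on the work surface. World frame = base frame: x ahead of the robot, y to its left, z up, the work surface at z = 0. Lengths are in m, angles in rad, forces in N, time in s.
With the tool pointing down it reaches from about 0.325 to 0.9 m from the base axis. Payload 6.1 kg.
Tool frame: the origin (TCP) lies at the very end of the fingers, on their centre line; the grasp point (between the pads) lies r.grip_depth behind it (r.grip_depth is the distance from the TCP to the grasp point, in m); z points along the fingers, x is the direction in which the jaws open and shut, and the axes are right-handed (so a half turn about z gives the same grasp; the last joint's range is limited). The gripper opens to 85 mm and grips with 20 to 120 N. Pads are 22 mm wide; open, the fingers measure 114 mm over their backs; the gripper's body (76 mm by 85 mm) begins 54 mm behind the grasp point. The pads swing forward as they close: fully open they stand 13 mm farther back than shut.
Start: joints at [1.026, 0.22, 1.526, -0, 1.395, -0.126], TCP at [0.254, 0.571, 0.231] pointing down, gripper open.
Joint ranges: [-2.98, 2.98], [-0.91, 2.08], [0.09, 2.57], [-1.24, 4.39], [0.2, 2.65], [-2.68, 2.68]. Speed limits (rad/s): [2.57, 2.57, 3.01, 3.14, 3.14, 3.14].

INTERFACE

Orientations are given as [roll, pitch, yaw] about the fixed x, y, z axes, in that order (R = Rz(yaw) Ry(pitch) Rx(roll)).
In Python, from rig import r gives the robot as it stands.
- The arm moves only by the shell command python3 -m handwheel 'ROWS' [FORCE]. ROWS is JSON, a list of rows, each a list of 7 numbers: the shift along the tool's x, y, z in m, then the turn, a rotation vector about the tool's x, y, z in rad, then the finger opening in m, from 0 to 0.0854. In form: [[dx, dy, dz, ax, ay, az, gripper], ...]. A call has 1 to 10 rows; each row shifts and turns the commanded pose from where the row before left it, along the tool's axes as they then stand; what a row does not reach is not made up. A row lasts 1/10 s, in which the tool goes at most 50 mm and 8.59 degrees, less where a joint would pass 70% of its speed; a pose out of reach is approached as far as the arm can. A call is refused whole if a number of a shift passes 0.05 or a number of a turn 0.15, either way. A call with a gripper value outside its range is refused whole. The fingers move at their own pace and stop on an object; FORCE is the grip in N (left out, the last holds). Time passes only in rows, so rows that do not move let the fingers close. It gives the time, the measured TCP pose, the force and the opening at its end, in the units of the state.
- r.state(): the state, without advancing time (a new reading comes with each control period).
- r.read_camera(name): name is "scene" or "top"; returns the picture (480x640x3 uint8, blue, green, red); there is no depth.
- r.camera_info(name): a dict with "fx", "fy", "cx", "cy" (pixels), "R" (3x3) and "t" (3): a world point X has camera coordinates R X + t. Camera axes: x right, y down, z forward; pixel columns grow to the right and rows downward; lengths in m; the calibration is good to about 2 mm. A picture is of the moment at which its call begins. camera_info takes no time and is no camera call.
- r.job_done(): hands the job in, once; it reports no verdict.
Trained networks look in the newest picture that a camera, given by its name, has taken for a name from the list of things; names that differ only in an ending like _2 or _b are one class to them, and where a whole thing is asked for, a point or a joint stands for the part that bears it (a point fixed in the world has none). Each returns a list of dicts, best first, with "confidence" (0 to 1); they miss things now and then, are a little off and sometimes report something else, mostly with a low value. They report only what shows in the picture. A call takes as long as a camera call.
- r.search_frame(thing, camera): "centre" ([x, y, z] in m, in world coordinates, good to about 4 mm: the middle of the surface that is visible of it).
- r.cut_out(thing, camera): "region" (480x640 bool, what is visible of it).
The state is a dict: "clock": time; "joint_positions": joint angles; "dq": joint speeds; "tau": joint torques, N m; "position": TCP position; "ee_rot": TCP orientation; "force": force on the tool from outside, world axes, zero at the start; "moment": the same for the moment, N m; "width": finger opening in m.
Only numpy, scipy, OpenCV 4.12 (cv2) and the standard library are available. Lean on these libraries where they do the work, as an engineer would, in place of code of your own. Each camera call takes 0.05 s, during which the arm holds its last target. There are 200 camera calls.

TASK

Put the blue battery pack into the open bay of the readout's green battery box, lying flat on the bay floor. Then push the sliding cover shut over it by its yellow ridge until the orange spring tab clicks down behind its ledge, gently: do not ram the cover hard into its rubber bumper. Leave the other things on the bench undisturbed.

Things in the scene. Friction and masses are not known exactly. Their poses are not given: they have to be found in the camera images.
- case: Green metal battery box, fixed to the bench: 258 mm long (x -160 to +98), 144 mm wide (y -72 to +72). Origin on the bench under the centre of its open bay; z up, +x the way the cover slides shut. Aluminium rails with lips, 57 mm above the bench, run along both long sides at y = +-62 to +-72 mm.
- bay (a point): Centre of the bay floor, 8 mm above the bench; axes as the box's. The bay is 74 mm long (x), 86 mm wide (y). Black guides in its four corners, 13 mm long, up to 34 mm above the bench, leave the pack a place 38 mm wide along the middle (2 mm play on every side) and finger room 48 mm long, 26 mm wide beside both long sides of the pack.
- pack: Blue battery pack, 70 (x) by 34 (y) by 36 mm (z), about 0.18 kg (differs), brass bands on its short ends, white patch on top. It lies flat on the bench; origin at the centre of its underside. Either end may point either way in the bay. Seated, its top is 44 mm above the bench, 4 mm under the cover.
- ridge (a point): Centre of the top of the yellow push ridge on the cover, 70 mm above the bench; axes as the box's. The ridge is 12 mm thick (x), 50 mm wide (y), 18 mm high and stands in the middle of the dark flat cover, which is 112 mm long (x), 132 mm wide, its upper face 52 mm above the bench.
- strip (a point): A point on the steel strip, 46 mm above the bench; axes as the box's. The cover's orange spring tab (42 by 9 mm, at y = +51 mm) rides on it, bent up, pressing with about 2.7 N. At its +x end a ramp leads to a ledge 2.5 mm higher; behind it the tab snaps down 7 mm and rests unbent. Ledge and bumper are set by hand, up to 16 mm nearer or farther along x: not measured here, to be felt.
- cover (a joint): Slide of the cover, m: 0 fully open, grows along the box's +x; the ridge is at x = -100 mm + this. Starts at 0 to 0.006; shut somewhere from 0.081 to 0.119 by the ledge's setting. Sliding takes 2 to 4 N, up to 7 N on the ramp just before the click, then about 1 N for 1 to 3 mm until the rubber bumper, which yields 1 mm per 5 N. Over 14 N between cover and box spoils them.
- vblock: Bystander: steel vee block, 60 by about 65 by 40 mm; origin under its centre.
- oil: Bystander: yellow oil bottle with a red cap, 48 mm across, 110 mm high, standing; origin under its centre.
- collet: Bystander: aluminium collet, 44 mm across, 60 mm high, standing; origin under its centre.

How it is judged:
By the outcome, as a careful person would: the job done as asked, in the order asked, and still so for the second after the job is handed in, with the robot touching nothing.
It also fails if it takes over 72 s, if anything falls off the work surface, if the arm or the gripper's body presses on something with over 40 N, if the wrist force passes 120 N, or if a joint passes its speed limit or range.

## Working session

There is one attempt and no reset: what is moved stays moved. The work goes in short steps, Python scripts to look and compute and a shell command to move; the robot and the scene stay as the last step left them, time stands still between calls to the robot, and variables do not carry over. Pictures are saved under pics/ and viewed, about 8 in all and at most 12, crops included, and the job is handed in when it is done.

```bash
ls; mkdir -p pics
python3 - <<'E'
from rig import r
import cv2, numpy as np
s=r.state(); print({k:np.round(v,4).tolist() for k,v in s.items()}, r.grip_depth)
for c in ("scene","top"):
    cv2.imwrite(f"pics/{c}0.png", r.read_camera(c))
    i=r.camera_info(c); print(c,i["fx"],i["cx"],i["cy"],(-np.array(i["R"]).T@np.array(i["t"])).round(3), np.round(i["R"],3).tolist())
    for t in ("case","bay","pack","ridge","strip","vblock","oil","collet"):
        try: print(c,t,[(np.round(d["centre"],4).tolist(),round(d["confidence"],2)) for d in r.search_frame(t,c)[:3]])
        except Exception as e: print(t,e)
E
```

```text
pics
{'clock': 0.0, 'joint_positions': [1.0259, 0.2212, 1.5277, -0.0, 1.3947, -0.1261], 'dq': [0.0003, -0.0007, -0.0004, 0.0006, -0.0005, 0.0005], 'tau': [-0.0011, -49.6887, -38.94, -0.0002, 0.011, 0.0], 'position': [0.2539, 0.5704, 0.2302], 'ee_rot': [-3.1414, 0.002, 1.152], 'force': [-0.4216, -0.0625, 0.0192], 'moment': [0.0038, -0.0062, -0.0067], 'width': 0.0854} 0.0187
scene 586.4873505662573 324.04830460081644 253.35651816866329 [1.401 0.023 0.768] [[-0.021, 1.0, 0.017], [0.635, 0.027, -0.772], [-0.772, -0.005, -0.635]]
scene case [([0.6127, 0.1268, 0.0426], 0.91)]
scene bay [([0.6161, 0.1228, 0.0396], 0.85), ([0.6069, 0.0261, 0.0528], 0.48)]
scene pack [([0.5043, -0.2719, 0.0357], 0.97), ([0.6189, 0.1198, 0.0455], 0.27)]
scene ridge [([0.6077, 0.0292, 0.0528], 0.63)]
scene strip [([0.6171, 0.1248, 0.0446], 0.88)]
scene vblock [([0.4322, 0.3545, 0.025], 0.59)]
scene oil [([0.6576, -0.2604, 0.0633], 0.94)]
scene collet [([0.618, 0.3506, 0.0395], 0.84)]
top 568.2215868297261 316.02537027043195 238.36162752971956 [0.305 0.033 1.288] [[0.008, -1.0, 0.0], [-0.984, -0.008, -0.18], [0.18, 0.001, -0.984]]
top case [([0.5721, 0.1338, 0.0412], 0.67)]
top bay [([0.573, 0.1346, 0.0416], 0.74)]
top pack [([0.476, -0.2717, 0.0327], 0.9), ([0.4198, 0.3542, 0.0269], 0.62)]
top ridge [([0.6055, 0.0283, 0.0499], 0.86)]
top strip [([0.5778, 0.1282, 0.0399], 0.59)]
top vblock [([0.4206, 0.3569, 0.0336], 0.78)]
top oil [([0.6325, -0.2623, 0.0734], 0.57)]
top collet [([0.6015, 0.3431, 0.0492], 0.69), ([0.5756, 0.133, 0.0402], 0.22)]
```

View pics/top0.png

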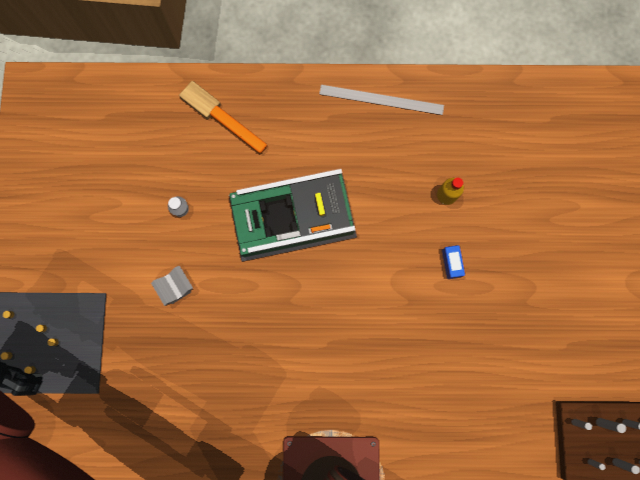

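View pics/scene0.png

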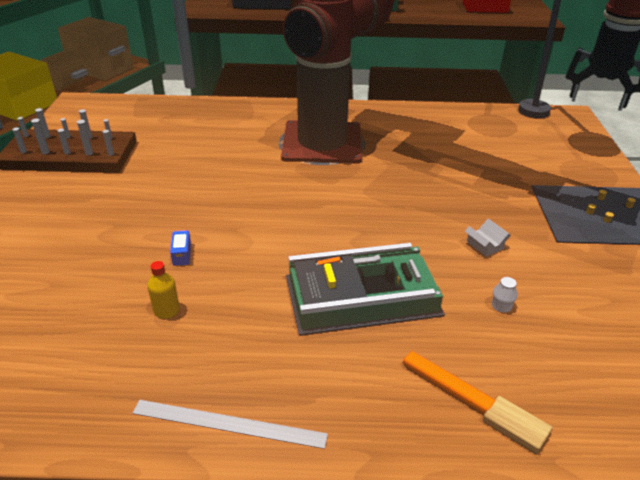

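Top picture: the pack is at (454,262), with the oil at (453,190), the ridge at (320,204), the bay at (280,215), and the tab at (320,229). The box's +x points left in this picture, roughly world +y. The scene picture agrees. Next I measure poses by colour in both cameras.

```bash
cat > h.py <<'E'
from rig import r
import cv2, numpy as np
def bp(c,uv,z):
    i=r.camera_info(c); R=np.array(i["R"]); t=np.array(i["t"]); o=-R.T@t
    uv=np.atleast_2d(np.asarray(uv,float)); d=np.c_[(uv[:,0]-i["cx"])/i["fx"],(uv[:,1]-i["cy"])/i["fy"],np.ones(len(uv))]@R
    return (o+d*((z-o[2])/d[:,2])[:,None])[:,:2]
def pj(c,X):
    i=r.camera_info(c); p=np.atleast_2d(X)@np.array(i["R"]).T+np.array(i["t"])
    return np.c_[p[:,0]/p[:,2]*i["fx"]+i["cx"],p[:,1]/p[:,2]*i["fy"]+i["cy"]]
def blobs(m,amin=15):
    n,l,s,_=cv2.connectedComponentsWithStats(m.astype(np.uint8),connectivity=8)
    return sorted([(l==k) for k in range(1,n) if s[k,4]>=amin],key=lambda b:-b.sum())
def pix(m): return np.argwhere(m)[:,::-1].astype(float)
def axis(P):   # centroid, long-axis angle, extents (in plane)
    c=P.mean(0); w,v=np.linalg.eigh(np.cov((P-c).T)); a=v[:,1]
    q=(P-c)@np.c_[a,[-a[1],a[0]]]
    rc=cv2.minAreaRect(P.astype(np.float32)*1000)
    return c.round(4),np.degrees(np.arctan2(a[1],a[0])).round(2)%180,np.ptp(q,0).round(4),(np.array(rc[0])/1000).round(4),np.round(rc[1],1),round(rc[2],1)
E
python3 - <<'E'
from h import *
for c in ("top","scene"):
    im=cv2.imread(f"pics/{c}0.png"); h=cv2.cvtColor(im,cv2.COLOR_BGR2HSV); H,S,V=[h[...,k].astype(int) for k in range(3)]
    x0,x1,y0,y1={"top":(220,365,160,270),"scene":(275,450,235,335)}[c]
    box=np.zeros(H.shape,bool); box[y0:y1,x0:x1]=1
    for b in blobs(box&(S<60)&(V>150))[:4]:
        print(c,"white",b.sum(),pix(b).mean(0).round(1),*axis(bp(c,pix(b),.057)))
    for b in blobs(box&(H>22)&(H<34)&(S>150)&(V>140))[:2]:
        print(c,"ridge",b.sum(),pix(b).mean(0).round(1),*axis(bp(c,pix(b),.070 if c=="top" else .066)))
    for b in blobs(box&(H>5)&(H<18)&(S>170)&(V>150))[:2]:
        print(c,"orange",b.sum(),pix(b).mean(0).round(1),*axis(bp(c,pix(b),.055)))
    bx={"top":(430,480,235,290),"scene":(160,200,225,272)}[c]
    pm=np.zeros(H.shape,bool); pm[bx[2]:bx[3],bx[0]:bx[1]]=1
    for b in blobs(pm&(S<90)&(V>150))[:2]: print(c,"patch",b.sum(),pix(b).mean(0).round(1),*axis(bp(c,pix(b),.036)))
    for b in blobs(pm&(H>100)&(H<130)&(S>130)|pm&(S<90)&(V>150))[:1]: print(c,"pack",b.sum(),pix(b).mean(0).round(1),*axis(bp(c,pix(b),.036)))
a=cv2.imread("pics/top0.png"); b=cv2.imread("pics/scene0.png")
A=cv2.resize(a[165:265,222:362],None,fx=4,fy=4,interpolation=2)   # 560x400
B=cv2.resize(a[238:286,434:474],None,fx=4,fy=4,interpolation=2); C=cv2.resize(b[225:271,160:200],None,fx=4,fy=4,interpolation=2)
O=np.zeros((400,730,3),np.uint8); O[:,:560]=A; O[:192,565:725]=B; O[200:384,565:725]=C
cv2.imwrite("pics/crop0.png",O)
E
```

```text
top white 537 [300.5 238.7] [0.5288 0.0686] 102.45 [0.2406 0.0112] [0.5291 0.0677] [ 11.2 240.6] 12.5
top white 468 [289.5 181.1] [0.6598 0.0951] 102.46 [0.2402 0.0104] [0.6595 0.0966] [ 10.3 240.2] 12.5
top white 116 [288.  235.1] [0.5366 0.0965] 102.01 [0.0514 0.011 ] [0.5366 0.0962] [11.  51.4] 12.0
top white 64 [248.2 219.8] [0.5704 0.1852] 12.52000000000001 [0.0491 0.0061] [0.5709 0.1854] [49.1  6.1] 12.7
top ridge 128 [319.6 203.3] [0.6059 0.0274] 12.909999999999997 [0.0493 0.0127] [0.6059 0.0274] [49.3 12.7] 12.6
top orange 7391 [292.5 214.5] [0.5847 0.0874] 77.3 [0.37   0.3142] [0.5858 0.0894] [248.2 325.8] 0.5
top orange 77 [319.9 227.7] [0.5542 0.0262] 102.4 [0.0413 0.0106] [0.5544 0.026 ] [10.4 41.4] 14.8
top patch 186 [454.8 260.8] [ 0.4854 -0.2744] 8.740000000000009 [0.0401 0.0229] [ 0.4856 -0.2742] [40.2 22.8] 9.1
top pack 453 [454.2 261.3] [ 0.4843 -0.273 ] 8.490000000000009 [0.0684 0.0347] [ 0.4847 -0.2734] [68.4 34.6] 8.7
scene white 733 [368.5 298.5] [0.6573 0.0985] 102.35 [0.2512 0.0153] [0.6564 0.1016] [ 15.2 251.2] 11.9
scene white 499 [349.2 251.2] [0.5276 0.0664] 102.34 [0.2404 0.0123] [0.5271 0.0686] [ 12.3 240.4] 12.3
scene white 109 [366.5 258.8] [0.5491 0.0981] 105.29 [0.0506 0.0133] [0.549  0.0985] [13.3 50.6] 15.3
scene white 73 [414.6 267.8] [0.5715 0.1869] 12.340000000000003 [0.0498 0.0073] [0.5706 0.1863] [49.8  7.3] 12.9
scene ridge 156 [329.1 272.9] [0.6024 0.0279] 11.460000000000008 [0.0536 0.0148] [0.6014 0.0276] [53.6 14.6] 12.1
scene orange 5150 [364.  278.9] [0.5968 0.0917] 92.51 [0.3478 0.2672] [0.6065 0.0985] [267.1 347.8] 2.5
scene orange 94 [328.4 260.2] [0.554  0.0262] 109.63 [0.0436 0.0117] [0.5538 0.0267] [11.7 43.6] 19.5
scene patch 160 [179.3 240.4] [ 0.4819 -0.2738] 8.150000000000006 [0.0431 0.0239] [ 0.4815 -0.2743] [43.4 23.5] 11.5
scene pack 366 [179.6 241.4] [ 0.485  -0.2725] 7.860000000000014 [0.0741 0.0352] [ 0.4841 -0.2732] [74. 35.] 8.1
```

View pics/crop0.png

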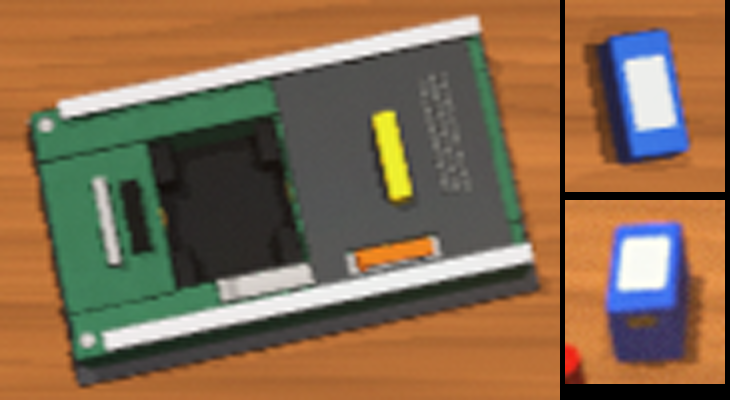

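Crop: left, the box with its bay, white rails, ridge at crop (391,157), orange tab and steel strip. Right, the pack with its patch. The rail midpoint puts the box origin at about (0.585, 0.121) with +x at 102.4°. The ridge then gives cover ≈ 4 mm, which is consistent. I'll overlay this model on both pictures to check it, and move towards the pack.

```bash
cat >> h.py <<'E'
O=np.array([.5851,.1211]); A=np.radians(102.4)
def case(P,o=O,a=A):
    P=np.atleast_2d(np.asarray(P,float))/1000; ca,sa=np.cos(a),np.sin(a)
    return np.c_[P[:,:2]@np.array([[ca,sa],[-sa,ca]])+o,P[:,2]]
def incase(xy,o=O,a=A):
    ca,sa=np.cos(a),np.sin(a); return (np.atleast_2d(xy)-o)@np.array([[ca,-sa],[sa,ca]])*1000
def go(x,y,z,yawdeg):
    s=r.state(); p=s["position"]; yw=s["ee_rot"][2]; t=np.radians(yawdeg); d=np.array([x,y,z])-p
    print("yaw now",np.degrees(yw).round(2),"turn az",round(-(((t-yw)+np.pi)%(2*np.pi)-np.pi),4))
    for n,w in (("old",yw),("new",t)): print(n,"frame shift",np.round([d[0]*np.cos(w)+d[1]*np.sin(w),d[0]*np.sin(w)-d[1]*np.cos(w),-d[2]],4))
E
python3 - <<'E'
from h import *
out=[]
for c,(x0,x1,y0,y1) in {"top":(222,362,165,265),"scene":(280,450,235,330)}.items():
    im=cv2.imread(f"pics/{c}0.png"); K=4 if c=="top" else 4
    v=cv2.resize(im[y0:y1,x0:x1],None,fx=K,fy=K,interpolation=2)
    def poly(P,col):
        q=((pj(c,case(P))-[x0,y0]+.5)*K).round().astype(int); cv2.polylines(v,[q.reshape(-1,1,2)],True,col,1)
    R=lambda a,b,d,e,z:[[a,d,z],[b,d,z],[b,e,z],[a,e,z]]
    poly(R(-37,37,-43,43,8),(0,0,255)); poly(R(-160,98,-72,72,0),(0,255,255))
    poly(R(-160,80,62,72,57),(255,0,255)); poly(R(-160,80,-72,-62,57),(255,0,255)); poly(R(-152,-40,-66,66,52),(255,255,0)); poly(R(-102,-90,-25,25,70),(255,0,0))
    for a in(-37,24):
        for b in (-43,19): poly(R(a,a+13,b,b+24,34),(0,255,0))
    out.append(v[:, :560])
w=max(o.shape[1] for o in out); out=[cv2.copyMakeBorder(o,0,0,0,w-o.shape[1],0) for o in out]
O_=np.vstack(out); cv2.imwrite("pics/ov.png",cv2.resize(O_,None,fx=.74,fy=.74,interpolation=3)); print(O_.shape)
E
python3 -m handwheel '[[0,0,0,0,0,-0.142,0.07],[0,0,0,0,0,-0.142,0.07],[0,0,0,0,0,-0.142,0.07],[0,0,0,0,0,-0.142,0.07],[-0.043,0.005,0,0,0,0,0.07],[-0.043,0.005,0,0,0,0,0.07],[-0.043,0.005,0,0,0,0,0.07],[-0.043,0.005,0,0,0,0,0.07],[-0.043,0.005,0,0,0,0,0.07],[-0.043,0.005,0,0,0,0,0.07]]' 40
```

```text
(780, 560, 3)
clock: 1.9
position: [0.3223, 0.3188, 0.2315]
ee_rot: [3.141, -0.0, 1.721]
force: [0.7, -0.8, 0.8]
width: 0.0698
```

View pics/ov.png

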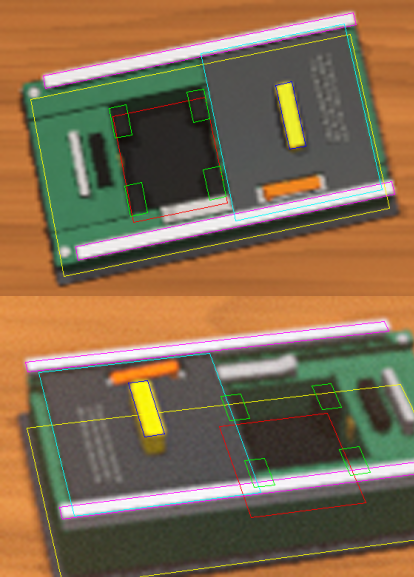

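```bash
python3 -m handwheel '[[-0.043,0.005,0,0,0,0,0.07],[-0.043,0.005,0,0,0,0,0.07],[-0.043,0.005,0,0,0,0,0.07],[-0.043,0.005,0,0,0,0,0.07],[-0.043,0.005,0,0,0,0,0.07],[-0.043,0.005,0,0,0,0,0.07],[-0.043,0.005,0,0,0,0,0.07],[-0.043,0.005,0,0,0,0,0.07],[-0.043,0.005,0,0,0,0,0.07],[-0.043,0.005,0,0,0,0,0.07]]'; python3 -c "
from h import *
go(.484,-.274,.10,98.5)"
```

```text
clock: 2.9
position: [0.4358, -0.0994, 0.2317]
ee_rot: [3.141, 0.0, 1.72]
force: [0.9, 0.3, 1.1]
width: 0.07
yaw now 98.52 turn az 0.0004
old frame shift [-0.1798  0.0218  0.1317]
new frame shift [-0.1798  0.0219  0.1317]
```

The overlay fits: rails, ridge and guides lie within about 1 px in both cameras. On to the pack.

```bash
python3 -m handwheel '[[-0.045,0.005,0,0,0,0,0.07],[-0.045,0.006,0,0,0,0,0.07],[-0.045,0.006,0.02,0,0,0,0.07],[-0.045,0.005,0.03,0,0,0,0.07],[0,0,0.04,0,0,0,0.07],[0,0,0.04,0,0,0,0.07],[0,0,0,0,0,0,0.07],[0,0,0,0,0,0,0.07]]'
python3 - <<'E'
from h import *
go(.484,-.274,.012,98.5)
for c in ("top","scene"):
    im=r.read_camera(c); cv2.imwrite(f"pics/{c}1.png",im); h=cv2.cvtColor(im,cv2.COLOR_BGR2HSV)
b=cv2.imread("pics/scene1.png"); cv2.imwrite("pics/crop1.png",cv2.resize(b[150:290,100:270],None,fx=4,fy=4,interpolation=2))
E
```

```text
clock: 3.7
position: [0.4828, -0.2684, 0.1038]
ee_rot: [-3.14, -0.001, 1.72]
force: [0.5, 0.6, 0.7]
width: 0.07
yaw now 98.55 turn az 0.0009
old frame shift [-0.0057  0.0003  0.0918]
new frame shift [-0.0057  0.0003  0.0918]
```

View pics/crop1.png

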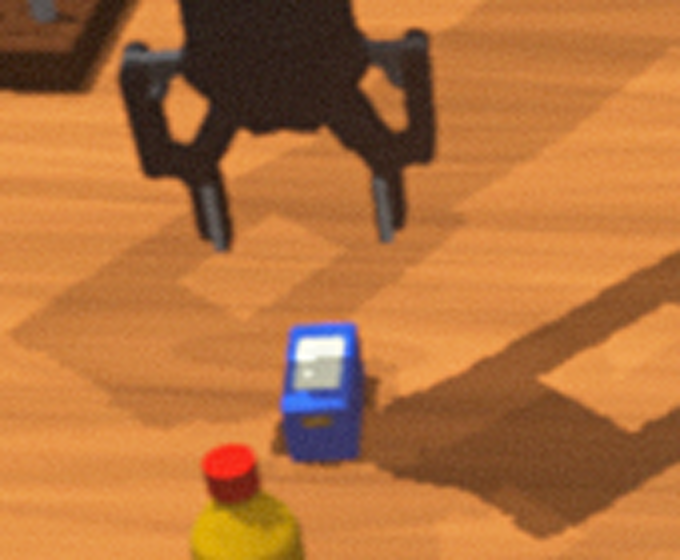

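The gripper straddles the pack symmetrically (crop 210 to 390 against the pack at 322, at greater height). I descend and grip.

```bash
python3 -m handwheel '[[-0.006,0,0.04,0,0,0,0.07],[0,0,0.03,0,0,0,0.07],[0,0,0.02,0,0,0,0.07],[0,0,0.007,0,0,0,0.06],[0,0,0,0,0,0,0.02],[0,0,0,0,0,0,0.02],[0,0,0,0,0,0,0.02],[0,0,0,0,0,0,0.02],[0,0,0,0,0,0,0.02],[0,0,0,0,0,0,0.02]]' 40
```

```text
clock: 4.8
position: [0.4857, -0.2758, 0.0091]
ee_rot: [3.139, 0.003, 1.72]
force: [0.4, 1.2, 6.8]
width: 0.0336
```

```bash
python3 -m handwheel '[[0,0,-0.02,0,0,0,0.02],[0,0,-0.03,0,0,0,0.02],[0,0,-0.04,0,0,0,0.02],[0,0,-0.04,0,0,0,0.02],[0,0,0,0,0,0.13,0.02],[0,0,0,0,0,0.14,0.02],[0,0,0,0,0,0.14,0.02],[0,0,0,0,0,0.14,0.02],[0,0,0,0,0,0.14,0.02],[0,0,0,0,0,0.14,0.02]]'; python3 -m handwheel '[[0,0,0,0,0,0.14,0.02],[0,0,0,0,0,0.14,0.02],[0,0,0,0,0,0.14,0.02],[0,0,0,0,0,0.14,0.02],[0,0,0,0,0,0.11,0.02],[0,0,0,0,0,0,0.02],[0,0,0,0,0,0,0.02]]'; python3 -c "
from h import *
go(.5851,.1211,.14,12.4)"
```

```text
clock: 5.8
position: [0.484, -0.2747, 0.1371]
ee_rot: [3.141, 0.0, 0.884]
force: [0.2, -0.3, -2.3]
width: 0.0332
clock: 6.5
position: [0.484, -0.2747, 0.1369]
ee_rot: [3.141, -0.0, 0.223]
force: [-1.0, 0.1, -2.6]
width: 0.0334
yaw now 12.78 turn az 0.0066
old frame shift [ 0.1861 -0.3636 -0.0031]
new frame shift [ 0.1838 -0.3648 -0.0031]
```

```bash
python3 -m handwheel '[[0.016,-0.033,0,0,0,0.006,0.02],[0.021,-0.042,0,0,0,0,0.02],[0.021,-0.042,0,0,0,0,0.02],[0.021,-0.042,0,0,0,0,0.02],[0.021,-0.042,0,0,0,0,0.02],[0.021,-0.042,0,0,0,0,0.02],[0.021,-0.042,0,0,0,0,0.02],[0.021,-0.042,0,0,0,0,0.02],[0.021,-0.038,0,0,0,0,0.02],[0,0,0,0,0,0,0.02]]'; python3 -m handwheel '[[0,0,0.03,0,0,0,0.02],[0,0,0.02,0,0,0,0.02],[0,0,0,0,0,0,0.02],[0,0,0,0,0,0,0.02],[0,0,0,0,0,0,0.02]]'
python3 - <<'E'
from h import *
s=r.state(); print(s["position"],incase(s["position"][:2]))
go(.5851,.1211,.09,12.4)
im=r.read_camera("scene"); cv2.imwrite("pics/scene2.png",im); t=r.read_camera("top"); cv2.imwrite("pics/top2.png",t)
a=cv2.resize(im[190:320,290:450],None,fx=4,fy=4,interpolation=2)
cv2.imwrite("pics/crop2.png",a)
h=cv2.cvtColor(im,cv2.COLOR_BGR2HSV); m=(h[...,0]>100)&(h[...,0]<130)&(h[...,1]>120); m[:, :290]=0; m[:190]=0; m[320:]=0; m[:,450:]=0
for b in blobs(m): print(b.sum(),pix(b).min(0),pix(b).max(0))
z=s["position"][2]-.009
# predicted corners of pack if centred on tcp
P=[[x,y,1000*zz] for zz in (z,z+.036) for x in (-35,35) for y in (-17,17)]
print(z,pj("scene",case(P,o=s["position"][:2])).round(1).tolist())
E
```

```text
clock: 7.5
position: [0.5869, 0.1263, 0.1371]
ee_rot: [-3.14, -0.002, 0.222]
force: [-0.3, -0.4, -2.1]
width: 0.0334
clock: 8.0
position: [0.5873, 0.1208, 0.0884]
ee_rot: [3.141, -0.002, 0.214]
force: [0.1, -0.1, -1.5]
width: 0.033
[0.58728436 0.12080535 0.08835396] [[-0.75683506 -2.07013187]]
yaw now 12.27 turn az -0.0022
old frame shift [-0.0021 -0.0008 -0.0016]
new frame shift [-0.0021 -0.0008 -0.0016]
299 [363. 244.] [379. 269.]
179 [389. 247.] [404. 267.]
0.07935395603762081 [[364.1, 271.4], [359.5, 259.4], [401.7, 267.0], [396.3, 255.1], [365.4, 255.9], [360.7, 244.0], [403.8, 251.5], [398.2, 239.8]]
```

View pics/crop2.png

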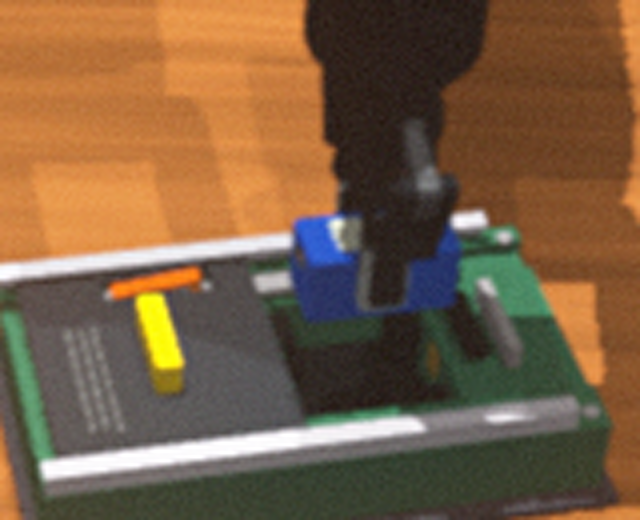

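The pack hangs level over the bay (crop 292 to 460, 215 to 320). It looks shifted a little towards +x in the grip. I fit its silhouette and compare it with the box in the same picture.

```bash
cat >> h.py <<'E'
def fitpack(im,z,tcp,cols,K=4,yawd=102.4,gap=None,win=(190,320)):
    h=cv2.cvtColor(im,cv2.COLOR_BGR2HSV); m=(h[...,0]>100)&(h[...,0]<130)&(h[...,1]>110)
    m[:, :cols[0]]=0; m[:,cols[1]:]=0; m[:win[0]]=0; m[win[1]:]=0
    M=np.zeros(m.shape,np.uint8)
    for b in blobs(m,60): cv2.fillConvexPoly(M,cv2.convexHull(pix(b).astype(np.int32)),1)
    M=cv2.resize(M,None,fx=K,fy=K,interpolation=0)
    valid=np.ones(M.shape,bool)
    if gap: valid[:,gap[0]*K:gap[1]*K]=0
    best=[]
    for dx in np.arange(-8,8.1,.5):
        for dy in np.arange(-8,8.1,.5):
            o=tcp+case([[dx,dy,0]],o=np.zeros(2))[0,:2]
            P=[[x,y,1000*zz] for zz in (z,z+.036) for x in (-35,35) for y in (-17,17)]
            q=((pj("scene",case(P,o=o,a=np.radians(yawd)))+.5)*K).round().astype(np.int32)
            T=np.zeros_like(M); cv2.fillConvexPoly(T,cv2.convexHull(q),1)
            best.append((((T!=M)&valid).sum(),dx,dy))
    best.sort(); b=np.array(best[:8]); return best[:3],b[:,1:].mean(0),incase(tcp+case([[*b[:,1:].mean(0),0]],o=np.zeros(2))[0,:2])
E
python3 - <<'E'
from h import *
s=r.state(); im=cv2.imread("pics/scene2.png")
for dz in (.0075,.009,.0105): print(dz,fitpack(im,s["position"][2]-dz,s["position"][:2],(350,415),gap=(379,389),yawd=102.3))
# case in scene image: fit origin by rail pixels (bright) overlap
im=cv2.imread("pics/scene0.png"); h=cv2.cvtColor(im,cv2.COLOR_BGR2HSV)
E_=cv2.resize(cv2.GaussianBlur(im,(0,0),.7).astype(np.float32),None,fx=4,fy=4,interpolation=1).mean(2)
best=[]
for dx in np.arange(-5,5.1,.5):
    for dy in np.arange(-5,5.1,.5):
        o=case([[dx,dy,0]])[0,:2]; sc=0
        for a,b in ((62,72),(-72,-62)):
            T=np.zeros(E_.shape,np.uint8);F=T.copy()
            for Z,(x0,x1,y0,y1) in ((T,(-160,80,a,b)),(F,(-168,88,a-6,b+6))):
                q=((pj("scene",case([[x0,y0,57],[x1,y0,57],[x1,y1,57],[x0,y1,57]],o=o))+.5)*4).round().astype(np.int32); cv2.fillConvexPoly(Z,q,1)
            sc+=E_[T>0].mean()-E_[(F>0)&(T==0)].mean()
        best.append((-sc,dx,dy))
best.sort(); print(best[:4])
E
```

```text
0.0075 ([(np.int64(4605), np.float64(2.5), np.float64(0.0)), (np.int64(4607), np.float64(2.0), np.float64(-2.5)), (np.int64(4621), np.float64(2.5), np.float64(-0.5))], array([ 2.875 , -0.9375]), array([[ 2.24451419, -3.10307867]]))
0.009 ([(np.int64(4551), np.float64(3.5), np.float64(1.0)), (np.int64(4553), np.float64(3.5), np.float64(0.5)), (np.int64(4554), np.float64(3.0), np.float64(0.5))], array([3.25, 0.25]), array([[ 2.61951419, -1.91557867]]))Traceback (most recent call last):
  File "<stdin>", line 3, in <module>
  File "h.py", line 42, in fitpack
    q=((pj("scene",case(P,o=o,a=np.radians(yawd)))+.5)*K).round().astype(np.int32)
        ~~^^^^^^^^^^^^^^^^^^^^^^^^^^^^^^^^^^^^^^^^
  File "h.py", line 8, in pj
    i=r.camera_info(c); p=np.atleast_2d(X)@np.array(i["R"]).T+np.array(i["t"])
ValueError: time passes only in moves, steps and waits
```

```bash
sed -i 's/r\.camera_info(c)/CI(c)/; 2a import functools\n@functools.lru_cache(None)\ndef CI(c): return r.camera_info(c)' h.py
python3 - <<'E'
from h import *
for c in ("scene","top"):
    im=cv2.imread(f"pics/{c}0.png")
    E_=cv2.resize(im.astype(np.float32),None,fx=4,fy=4,interpolation=1).mean(2)
    best=[]
    for dx in np.arange(-5,5.1,.5):
      for dy in np.arange(-5,5.1,.5):
        o=case([[dx,dy,0]])[0,:2]; sc=0
        for a,b in ((62,72),(-72,-62)):
            T=np.zeros(E_.shape,np.uint8);F=T.copy()
            for Z,(x0,x1,y0,y1) in ((T,(-160,80,a,b)),(F,(-168,88,a-6,b+6))):
                q=((pj(c,case([[x0,y0,57],[x1,y0,57],[x1,y1,57],[x0,y1,57]],o=o))+.5)*4).round().astype(np.int32); cv2.fillConvexPoly(Z,q,1)
            sc+=E_[T>0].mean()-E_[(F>0)&(T==0)].mean()
        best.append((-sc,dx,dy))
    best.sort(); print(c,best[:3])
E
```

```text
scene [(np.float32(-203.29056), np.float64(0.5), np.float64(1.5)), (np.float32(-202.70726), np.float64(1.5), np.float64(2.0)), (np.float32(-202.65727), np.float64(1.0), np.float64(1.5))]
top [(np.float32(-237.97275), np.float64(0.0), np.float64(-1.0)), (np.float32(-237.75763), np.float64(-0.5), np.float64(-1.0)), (np.float32(-237.13406), np.float64(0.5), np.float64(-1.0))]
```

```bash
python3 -m handwheel '[[-0.0025,0.0018,0,0,0,-0.002,0.02],[0,0,0.02,0,0,0,0.02],[0,0,0.015,0,0,0,0.02],[0,0,0,0,0,0,0.02],[0,0,0,0,0,0,0.02]]';  python3 -c "
from h import *
s=r.state(); print(incase(s['position'][:2]),s['position'],s['force'],s['moment'])
im=r.read_camera('scene'); cv2.imwrite('pics/scene3.png',im); print(fitpack(im,s['position'][2]-.009,s['position'][:2],(350,415),gap=(379,389)))
cv2.imwrite('pics/crop3.png',cv2.resize(im[215:320,330:440],None,fx=7,fy=5.5,interpolation=2)[:, :770])"
```

```text
clock: 8.6
position: [0.5835, 0.1188, 0.0513]
ee_rot: [-3.141, 0.001, 0.216]
force: [0.2, 0.1, -2.1]
width: 0.0332
[[-1.9335005   2.01658404]] [0.58354565 0.11877857 0.05125813] [ 0.23292696  0.06135786 -2.07499608] [-0.03448833  0.02030303 -0.05338988]
([(np.int64(3512), np.float64(3.5), np.float64(1.5)), (np.int64(3515), np.float64(3.5), np.float64(1.0)), (np.int64(3534), np.float64(4.0), np.float64(1.5))], array([3.5625, 1.5   ]), array([[1.6289995 , 3.51658404]]))
```

View pics/crop3.png

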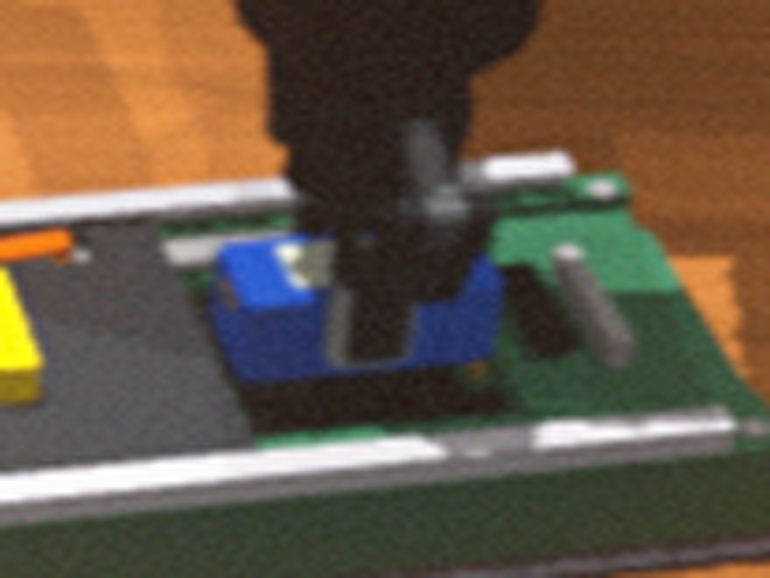

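The pack is just above the bay. Both the TCP and the silhouette say it is about 2 mm too far in +y, with x nearly right. I correct that and go down gently.

```bash
python3 -m handwheel '[[0.002,0.0005,0,0,0,0,0.02],[0,0,0,0,0,0,0.02],[0,0,0,0,0,0,0.02]]';  python3 - <<'E'
from h import *
s=r.state(); print(incase(s['position'][:2]),s['position'])
for k in range(2):
    im=r.read_camera('scene'); s=r.state(); print(incase(s['position'][:2]),fitpack(im,s['position'][2]-.009,s['position'][:2],(350,415),gap=(379,389))[1:])
E
python3 -m handwheel '[[0,0,0.005,0,0,0,0.02],[0,0,0.004,0,0,0,0.02],[0,0,0,0,0,0,0.02],[0,0,0,0,0,0,0.02]]'
```

```text
clock: 8.95
position: [0.5866, 0.1188, 0.0523]
ee_rot: [3.141, -0.001, 0.216]
force: [-1.0, 0.4, -2.2]
width: 0.0332
[[-2.55536449 -1.00216726]] [0.58662752 0.11881945 0.05230512]
[[-2.52227867 -0.81386469]] (array([3.625, 1.   ]), array([[1.10272133, 0.18613531]]))
[[-2.4712861 -0.6794593]] (array([3.5 , 0.75]), array([[1.0287139, 0.0705407]]))
clock: 9.45
position: [0.5857, 0.1187, 0.0422]
ee_rot: [-3.141, 0.001, 0.216]
force: [-0.0, 0.3, -2.9]
width: 0.0332
```

```bash
python3 -m handwheel '[[0,0,0.003,0,0,0,0.02],[0,0,0.003,0,0,0,0.02],[0,0,0,0,0,0,0.02],[0,0,0,0,0,0,0.02]]'; python3 -m handwheel '[[0,0,0.003,0,0,0,0.02],[0,0,0.003,0,0,0,0.02],[0,0,0,0,0,0,0.02],[0,0,0,0,0,0,0.02]]'
```

```text
clock: 9.85
position: [0.586, 0.1188, 0.0365]
ee_rot: [-3.142, 0.0, 0.216]
force: [-0.4, -0.1, -1.6]
width: 0.0334
clock: 10.25
position: [0.586, 0.1188, 0.0305]
ee_rot: [-3.142, 0.0, 0.216]
force: [-0.0, -0.2, -1.8]
width: 0.0335
```

No contact force with the bottom about 21 mm up, below the guide tops, so the pack is between the guides. I continue to the floor.

```bash
python3 -m handwheel '[[0,0,0.004,0,0,0,0.02],[0,0,0.004,0,0,0,0.02],[0,0,0.003,0,0,0,0.02],[0,0,0,0,0,0,0.02],[0,0,0,0,0,0,0.02]]'; python3 -m handwheel '[[0,0,0.001,0,0,0,0.02],[0,0,0.001,0,0,0,0.02],[0,0,0,0,0,0,0.02]]'
```

```text
clock: 10.75
position: [0.586, 0.1188, 0.0195]
ee_rot: [-3.142, 0.0, 0.216]
force: [-0.0, -0.3, -2.1]
width: 0.0332
clock: 11.05
position: [0.586, 0.1188, 0.0176]
ee_rot: [-3.142, 0.0, 0.216]
force: [-0.5, -1.1, -0.9]
width: 0.0334
```

```bash
python3 -m handwheel '[[0,0,0.0005,0,0,0,0.02],[0,0,0.0005,0,0,0,0.02],[0,0,0,0,0,0,0.02],[0,0,0,0,0,0,0.02]]'; python3 -m handwheel '[[0,0,0,0,0,0,0.05],[0,0,0,0,0,0,0.05],[0,0,0,0,0,0,0.05],[0,0,0,0,0,0,0.05],[0,0,0,0,0,0,0.05]]'
```

```text
clock: 11.45
position: [0.5862, 0.1188, 0.0171]
ee_rot: [3.142, -0.0, 0.216]
force: [-2.4, 0.8, 4.1]
width: 0.0335
clock: 11.95
position: [0.5861, 0.1187, 0.0166]
ee_rot: [3.142, 0.0, 0.216]
force: [0.5, -0.4, -0.3]
width: 0.0497
```

Floor contact was felt at TCP z 17 mm (+4 N), and the pack is released. I lift and check the seating.

```bash
python3 -m handwheel '[[0,0,-0.01,0,0,0,0.05],[0,0,-0.03,0,0,0,0.05],[0,0,-0.04,0,0,0,0.05],[0,0,-0.03,0,0,0,0.02],[0,0.03,0,0,0,0,0],[0,0.04,0,0,0,0,0],[0,0.04,0,0,0,0,0],[0,0.015,0,0,0,0,0],[0,0,0,0,0,0,0],[0,0,0,0,0,0,0]]'
python3 - <<'E'
from h import *
p=case([[-128,0,58]])[0]; go(*p,12.4); s=r.state(); print(incase(s["position"][:2]),s["force"],s["width"])
o=[]
for c,(x0,x1,y0,y1) in {"scene":(280,450,235,330),"top":(222,362,165,265)}.items():
    im=r.read_camera(c); cv2.imwrite(f"pics/{c}4.png",im); o.append(cv2.resize(im[y0:y1,x0:x1],(4*(x1-x0),300),interpolation=2)[:, :560])
cv2.imwrite("pics/crop4.png",np.vstack(o))
E
```

```text
clock: 12.95
position: [0.6127, -0.0027, 0.1268]
ee_rot: [-3.141, 0.0, 0.215]
force: [-0.6, 0.3, -0.1]
width: 0.0001
yaw now 12.34 turn az -0.0011
old frame shift [-0.0004  0.0011  0.0688]
new frame shift [-0.0004  0.0011  0.0688]
[[-126.87857093   -0.35198119]] [-0.63901127  0.28343213 -0.11679105] 5.3125079332027896e-05
```

View pics/crop4.png

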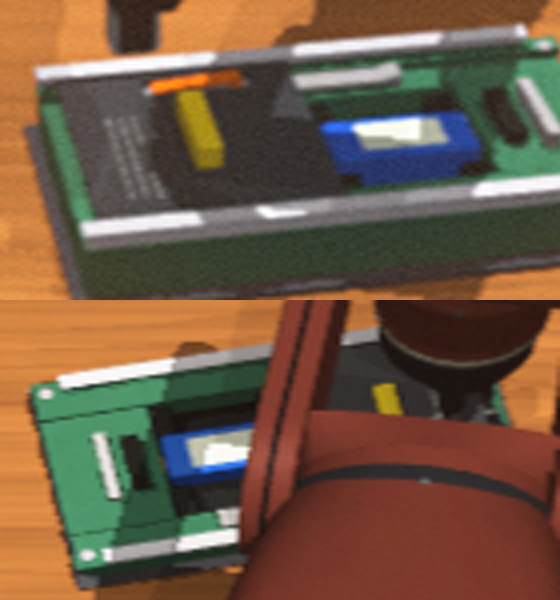

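The pack lies flat between the guides, its top below the cover level. Next I lower the closed fingers behind the ridge and approach slowly.

```bash
python3 -m handwheel '[[-0.0004,0,0.03,0,0,0,0],[0,0,0.025,0,0,0,0],[0,0,0.012,0,0,0,0],[0,0,0,0,0,0,0],[0,-0.004,0,0,0,0,0],[0,-0.003,0,0,0,0,0],[0,-0.002,0,0,0,0,0],[0,0,0,0,0,0,0],[0,0,0,0,0,0,0]]'; python3 -m handwheel '[[0,-0.001,0,0,0,0,0],[0,-0.001,0,0,0,0,0],[0,-0.001,0,0,0,0,0],[0,-0.001,0,0,0,0,0],[0,-0.001,0,0,0,0,0],[0,-0.001,0,0,0,0,0]]'; python3 -c "
from h import *
s=r.state(); print(incase(s['position'][:2]),s['force'])"
```

```text
clock: 13.95
position: [0.6109, 0.0054, 0.0603]
ee_rot: [3.141, -0.001, 0.216]
force: [0.2, -0.3, 0.2]
width: -0.0002
clock: 14.55
position: [0.6093, 0.0112, 0.0597]
ee_rot: [3.141, -0.0, 0.216]
force: [0.3, -1.8, -0.4]
width: -0.0003
[[-1.12529412e+02 -4.08773706e-02]] [ 0.34233684 -1.84641276 -0.35771099]
```

Contact: q ≈ TCP_x + 117 mm. I push at 15 to 20 mm/s for the first, safe part (q < 76).

```bash
cat > q.py <<'E'
from h import *
s=r.state(); p=incase(s['position'][:2])[0]; f=np.array(s['force']); a=np.array([np.cos(A),np.sin(A)])
print("t %.2f q~%.1f y %.1f z %.1f | along %.1f lat %.1f up %.1f"%(s['clock'],p[0]+117,p[1],s['position'][2]*1e3,f[:2]@a,f[1]*a[0]-f[0]*a[1],f[2]))
E
python3 -m handwheel '[[0,-0.001,0,0,0,0,0],[0,-0.001,0,0,0,0,0],[0,-0.001,0,0,0,0,0],[0,-0.001,0,0,0,0,0],[0,-0.002,0,0,0,0,0],[0,-0.002,0,0,0,0,0],[0,-0.002,0,0,0,0,0],[0,-0.002,0,0,0,0,0],[0,-0.002,0,0,0,0,0],[0,-0.002,0,0,0,0,0]]'; python3 q.py; python3 -m handwheel '[[0,-0.002,0,0,0,0,0],[0,-0.002,0,0,0,0,0],[0,-0.002,0,0,0,0,0],[0,-0.002,0,0,0,0,0],[0,-0.002,0,0,0,0,0],[0,-0.002,0,0,0,0,0],[0,-0.002,0,0,0,0,0],[0,-0.002,0,0,0,0,0],[0,-0.002,0,0,0,0,0],[0,-0.002,0,0,0,0,0]]'; python3 q.py
```

```text
clock: 15.55
position: [0.6058, 0.0271, 0.0597]
ee_rot: [3.142, 0.0, 0.216]
force: [0.7, -4.0, -1.9]
width: -0.0
t 15.55 q~20.7 y -0.0 z 59.7 | along -4.0 lat 0.2 up -1.9
clock: 16.55
position: [0.6015, 0.0466, 0.0597]
ee_rot: [-3.142, 0.0, 0.216]
force: [0.5, -2.9, -2.1]
width: -0.0001
t 16.55 q~40.7 y -0.0 z 59.7 | along -2.9 lat 0.1 up -2.1
```

```bash
python3 -m handwheel '[[0,-0.002,0,0,0,0,0],[0,-0.002,0,0,0,0,0],[0,-0.002,0,0,0,0,0],[0,-0.002,0,0,0,0,0],[0,-0.002,0,0,0,0,0],[0,-0.002,0,0,0,0,0],[0,-0.002,0,0,0,0,0],[0,-0.002,0,0,0,0,0],[0,-0.002,0,0,0,0,0],[0,-0.001,0,0,0,0,0]]'; python3 q.py
```

```text
clock: 17.55
position: [0.5974, 0.0652, 0.0597]
ee_rot: [-3.142, 0.0, 0.216]
force: [0.7, -3.0, -2.2]
width: 0.0004
t 17.55 q~59.8 y -0.0 z 59.7 | along -3.0 lat -0.0 up -2.2
```

```bash
python3 -m handwheel '[[0,-0.0015,0,0,0,0,0],[0,-0.0015,0,0,0,0,0],[0,-0.0015,0,0,0,0,0],[0,-0.0015,0,0,0,0,0],[0,-0.0015,0,0,0,0,0],[0,-0.0015,0,0,0,0,0],[0,-0.001,0,0,0,0,0],[0,-0.001,0,0,0,0,0],[0,-0.001,0,0,0,0,0],[0,-0.0005,0,0,0,0,0]]'; python3 q.py; python3 -m handwheel '[[0,-0.0003,0,0,0,0,0],[0,-0.0003,0,0,0,0,0],[0,-0.0003,0,0,0,0,0],[0,-0.0003,0,0,0,0,0],[0,-0.0003,0,0,0,0,0],[0,-0.0003,0,0,0,0,0],[0,-0.0003,0,0,0,0,0],[0,-0.0003,0,0,0,0,0]]'; python3 q.py
python3 - <<'E'
from h import *
im=r.read_camera("scene"); cv2.imwrite("pics/scene5.png",im)
cv2.imwrite("pics/crop5.png",cv2.resize(im[235:300,330:430],(800,520),interpolation=2))
E
```

```text
clock: 18.55
position: [0.5948, 0.0773, 0.0597]
ee_rot: [-3.142, 0.0, 0.216]
force: [-0.1, -2.3, -0.4]
width: 0.0
t 18.55 q~72.1 y -0.0 z 59.7 | along -2.2 lat 0.6 up -0.4
clock: 19.35
position: [0.5943, 0.0793, 0.0597]
ee_rot: [3.141, 0.0, 0.216]
force: [0.1, -4.2, -1.5]
width: -0.0001
t 19.35 q~74.2 y -0.0 z 59.7 | along -4.2 lat 0.8 up -1.5
```

View pics/crop5.png

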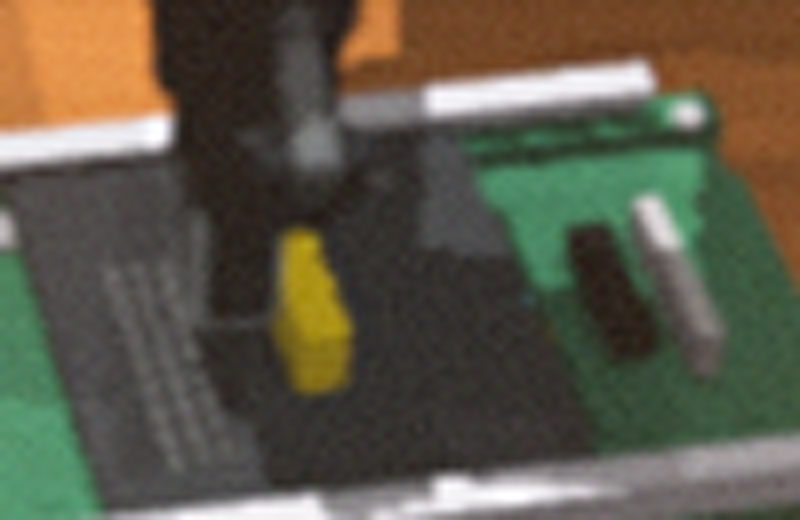

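The finger hides the tab and the strip is under the cover, so I go by feel, in 2.5 mm strides at 2.5 mm/s.

```bash
python3 -m handwheel '[[0,-0.0003,0,0,0,0,0],[0,-0.0003,0,0,0,0,0],[0,-0.0003,0,0,0,0,0],[0,-0.0003,0,0,0,0,0],[0,-0.0003,0,0,0,0,0],[0,-0.0003,0,0,0,0,0],[0,-0.0003,0,0,0,0,0],[0,-0.0003,0,0,0,0,0],[0,-0.0003,0,0,0,0,0],[0,-0.0003,0,0,0,0,0]]' >/dev/null; python3 q.py
```

```text
t 20.40 q~76.8 y -0.1 z 59.7 | along -5.6 lat -0.3 up -2.1
```

```bash
python3 -m handwheel '[[0,-0.00025,0,0,0,0,0],[0,-0.00025,0,0,0,0,0],[0,-0.00025,0,0,0,0,0],[0,-0.00025,0,0,0,0,0],[0,-0.00025,0,0,0,0,0],[0,-0.00025,0,0,0,0,0],[0,-0.00025,0,0,0,0,0],[0,-0.00025,0,0,0,0,0],[0,-0.00025,0,0,0,0,0],[0,-0.00025,0,0,0,0,0]]' >/dev/null; python3 q.py
```

```text
t 21.40 q~79.2 y -0.1 z 59.7 | along -5.5 lat 0.3 up -2.4
```

```bash
python3 -m handwheel '[[0,-0.00025,0,0,0,0,0],[0,-0.00025,0,0,0,0,0],[0,-0.00025,0,0,0,0,0],[0,-0.00025,0,0,0,0,0],[0,-0.00025,0,0,0,0,0],[0,-0.00025,0,0,0,0,0],[0,-0.00025,0,0,0,0,0],[0,-0.00025,0,0,0,0,0],[0,-0.00025,0,0,0,0,0],[0,-0.00025,0,0,0,0,0]]' >/dev/null; python3 q.py
```

```text
t 22.40 q~82.5 y -0.0 z 59.7 | along -2.9 lat 0.9 up -1.7
```

The force dropped from 5.5 to 2.9 N with a small forward jump near q ≈ 82, so this may be the click. I hold and probe in tiny steps.

```bash
for i in 1; do python3 -m handwheel '[[0,0,0,0,0,0,0],[0,0,0,0,0,0,0]]' >/dev/null; python3 q.py; python3 -m handwheel '[[0,-0.0003,0,0,0,0,0],[0,0,0,0,0,0,0]]' >/dev/null; python3 q.py;  python3 -m handwheel '[[0,-0.0003,0,0,0,0,0],[0,0,0,0,0,0,0]]' >/dev/null; python3 q.py; done
```

```text
t 22.60 q~82.5 y -0.0 z 59.6 | along -3.2 lat 0.0 up -2.2
t 22.80 q~82.7 y -0.1 z 59.7 | along -3.0 lat 0.4 up -1.8
t 23.00 q~83.0 y -0.0 z 59.7 | along -2.8 lat 0.3 up -1.8
```

```bash
python3 -m handwheel '[[0,-0.0003,0,0,0,0,0],[0,-0.0002,0,0,0,0,0]]' >/dev/null; python3 q.py; python3 -m handwheel '[[0,-0.0003,0,0,0,0,0],[0,-0.0002,0,0,0,0,0]]' >/dev/null; python3 q.py;  python3 -m handwheel '[[0,-0.0003,0,0,0,0,0],[0,-0.0002,0,0,0,0,0]]' >/dev/null; python3 q.py
```

```text
t 23.20 q~83.5 y -0.1 z 59.7 | along -2.6 lat 0.4 up -1.5
t 23.40 q~84.1 y -0.0 z 59.7 | along -4.4 lat 0.4 up -2.1
t 23.60 q~84.7 y -0.0 z 59.7 | along -3.3 lat -0.3 up -1.6
```

Run:
```python
from h import *
im=r.read_camera("top"); cv2.imwrite("pics/top6.png",im)
h=cv2.cvtColor(im,cv2.COLOR_BGR2HSV)[165:265,222:362]
print("orange top px",((h[...,0]>5)&(h[...,0]<18)&(h[...,1]>200)&(h[...,2]>150)).sum())
im=r.read_camera("scene"); h=cv2.cvtColor(im,cv2.COLOR_BGR2HSV)[235:300,320:430]
for b in blobs((h[...,0]>5)&(h[...,0]<18)&(h[...,1]>200)&(h[...,2]>120),3)[:4]: print("scene",b.sum(),pix(b).mean(0)+[320,235])
print(pj("scene",case([[-90+84,51,54]])))
```

```text
orange top px 0
[[369.37791132 255.83859099]]
```

```bash
python3 -m handwheel '[[0,-0.0003,0,0,0,0,0],[0,-0.0002,0,0,0,0,0]]' >/dev/null; python3 q.py; python3 -m handwheel '[[0,-0.0003,0,0,0,0,0],[0,-0.0002,0,0,0,0,0]]' >/dev/null; python3 q.py;  python3 -m handwheel '[[0,-0.0003,0,0,0,0,0],[0,-0.0002,0,0,0,0,0]]' >/dev/null; python3 q.py
```

```text
t 23.90 q~85.2 y -0.1 z 59.7 | along -1.3 lat 0.6 up 0.6
t 24.10 q~85.8 y -0.3 z 59.9 | along -1.2 lat 0.4 up -0.3
t 24.30 q~86.2 y -0.4 z 60.0 | along -0.2 lat 0.2 up 0.2
```

```bash
python3 -m handwheel '[[0,-0.0003,0,0,0,0,0],[0,-0.0002,0,0,0,0,0]]' >/dev/null; python3 q.py; python3 -m handwheel '[[0,-0.0003,0,0,0,0,0],[0,-0.0002,0,0,0,0,0]]' >/dev/null; python3 q.py;  python3 -m handwheel '[[0,-0.0003,0,0,0,0,0],[0,-0.0002,0,0,0,0,0]]' >/dev/null; python3 q.py
```

```text
t 24.50 q~86.6 y -0.2 z 59.8 | along -0.3 lat 0.6 up 0.3
t 24.70 q~87.1 y -0.1 z 59.7 | along -0.3 lat 0.6 up -0.1
t 24.90 q~87.5 y -0.0 z 59.7 | along 0.4 lat -0.5 up 0.8
```

The force fell from 3.3 to about 0 N at q ≈ 85 and stayed there, which looks like the real click. I back off and look before touching the bumper.

```bash
python3 -m handwheel '[[0,0.006,0,0,0,0,0],[0,0.01,0,0,0,0,0],[0,0,-0.03,0,0,0,0],[0,0,-0.04,0,0,0,0],[0,0.04,0,0,0,0,0],[0,0.04,0,0,0,0,0],[0,0.04,0,0,0,0,0],[0,0.04,0,0,0,0,0],[0,0,0,0,0,0,0],[0,0,0,0,0,0,0]]'
python3 - <<'E'
from h import *
im=r.read_camera("scene"); cv2.imwrite("pics/scene7.png",im); t=r.read_camera("top"); cv2.imwrite("pics/top7.png",t)
O_=np.zeros((600,680,3),np.uint8); O_[:300]=cv2.resize(im[235:310,290:460],(680,300),interpolation=2); O_[300:,:560]=cv2.resize(t[175:250,222:362],(560,300),interpolation=2)
cv2.imwrite("pics/crop7.png",O_)
for c,i,z in (("scene",im,.066),("top",t,.070)):
    h=cv2.cvtColor(i,cv2.COLOR_BGR2HSV); w=np.zeros(h.shape[:2],bool); w[170:300,230:430]=1
    for b in blobs(w&(h[...,0]>20)&(h[...,0]<34)&(h[...,1]>150)&(h[...,2]>90))[:2]: print(c,"ridge",b.sum(),incase(axis(bp(c,pix(b),z))[0])[0]+[100,0])
    for b in blobs(w&(h[...,0]>4)&(h[...,0]<17)&(h[...,1]>215)&(h[...,2]>120))[:3]: print(c,"orange",b.sum(),pix(b).mean(0),incase(axis(bp(c,pix(b),.053))[0]))
E
```

```text
clock: 25.9
position: [0.6291, -0.0813, 0.1295]
ee_rot: [-3.141, 0.0, 0.213]
force: [-1.0, -0.1, -0.1]
width: -0.0003
scene ridge 210 [87.68489173 -2.9237148 ]
scene orange 31 [373.77419355 256.06451613] [[ 2.50154525 50.02991377]]
top ridge 140 [87.49096706  1.3168504 ]
top orange 26 [282.96153846 235.38461538] [[-2.57507793 50.22458535]]
```

View pics/crop7.png

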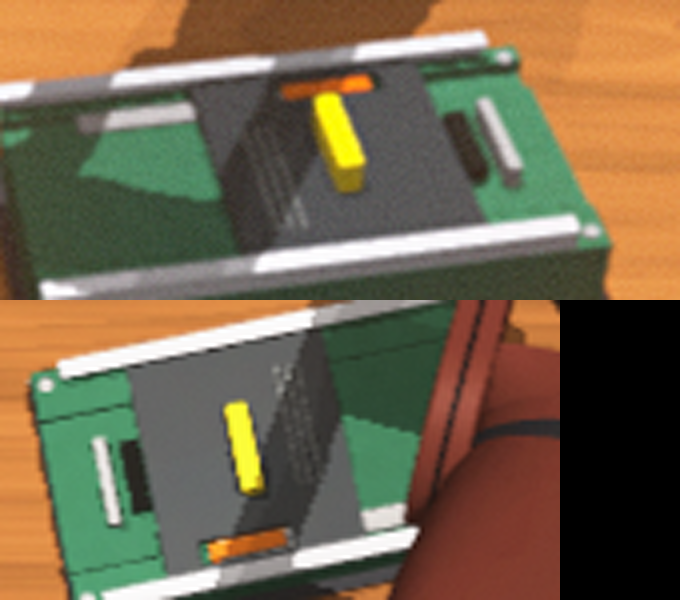

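The ridge is at q ≈ 87.5 in both cameras and the tab is visible in its window. I compare the tab's apparent height at tip and root with the first picture.

Run:
```python
from h import *
for f,q in (("scene0",4.2),("scene7",87.5),("top0",4.2),("top7",87.5)):
    c=f[:-1]; im=cv2.imread(f"pics/{f}.png"); h=cv2.cvtColor(im,cv2.COLOR_BGR2HSV).astype(int)
    u,v=pj(c,case([[-90+q,51,54]]))[0]; w=np.zeros(h.shape[:2],bool); w[int(v)-9:int(v)+9,int(u)-16:int(u)+17]=1
    m=w&(h[...,0]>3)&(h[...,0]<18)&(h[...,1]>165)&(h[...,2]>85)
    b=blobs(m,10)[0]; P=pix(b); X=incase(bp(c,P,.053))-[q,0]
    X=X[(abs(X[:,1]-50)<15)]
    for lo,hi in ((-115,-98),(-98,-82),(-82,-65)):
        k=X[(X[:,0]>lo)&(X[:,0]<hi)]; print(f,b.sum(),lo,hi,len(k),"y mean",k[:,1].mean().round(1) if len(k) else None, "range",X[:,0].min().round(1),X[:,0].max().round(1))
a=cv2.imread("pics/scene0.png"); b=cv2.imread("pics/scene7.png")
cv2.imwrite("pics/tab.png",np.hstack([cv2.resize(a[250:272,306:346],(400,220),interpolation=2),cv2.resize(b[244:266,353:393],(400,220),interpolation=2)]))
```

```text
scene0 103 -115 -98 31 y mean 51.1 range -111.4 -66.7
scene0 103 -98 -82 37 y mean 53.0 range -111.4 -66.7
scene0 103 -82 -65 35 y mean 54.3 range -111.4 -66.7
scene7 81 -115 -98 26 y mean 49.4 range -111.7 -67.8
scene7 81 -98 -82 26 y mean 51.0 range -111.7 -67.8
scene7 81 -82 -65 29 y mean 50.4 range -111.7 -67.8
top0 85 -115 -98 27 y mean 50.0 range -111.3 -69.9
top0 85 -98 -82 32 y mean 49.8 range -111.3 -69.9
top0 85 -82 -65 26 y mean 49.8 range -111.3 -69.9
top7 72 -115 -98 24 y mean 50.5 range -110.7 -70.0
top7 72 -98 -82 30 y mean 50.8 range -110.7 -70.0
top7 72 -82 -65 18 y mean 51.8 range -110.7 -70.0
```

View pics/tab.png

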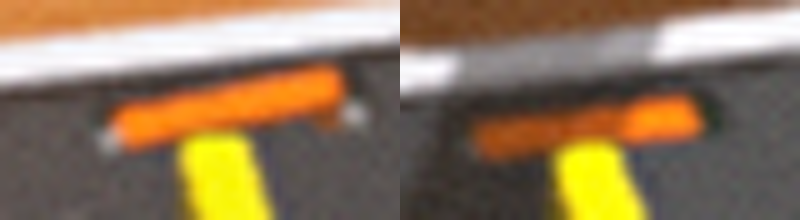

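Run:
```python
from rig import r
print(r.job_done(), r.state()["clock"])
```

```text
the job is handed in; nothing more can be done
the job is handed in; nothing more can be done
```

The pack is in the bay and the cover is shut and latched. I handed the job in just after 26 s of the 72 s allowed.

- **Pack:** I lowered it into the bay and let go once it touched the floor (about 4 N, at the expected height). A picture before closing showed it lying flat between the guides, below cover level.
- **Cover:** I pushed it by the ridge with the fingers closed. Sliding took about 3–4 N, rising to about 5.6 N on the ramp. At about 85 mm the force fell to about 0 N, which I took as the click. The fingers went about 2 mm further and read almost nothing, so I saw no sign of the bumper being pressed.
- **Last checks:** Both cameras put the cover at about 87.5 mm. In the scene camera the orange tab's tip has dropped and now lies flat, where at the start it was bent up. The hand was lifted well clear at the end.
- **What disagreed or could not be checked:**
    - The force first dipped near 82 mm, which was not the click.
    - After the click it read about 0.3 N rather than the roughly 1 N given, which is within sensor noise.
    - Forces were read only at the end of each short move, so brief peaks would not show.
    - The top camera could not confirm the tab's height.
    - The pack cannot be seen under the shut cover.
    - I did not measure the vee block, bottle and collet again, but I never moved near them below a safe height.

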